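# Change the ball sorter over to its other chute

### The arm

A 7-joint arm with a two-finger parallel gripper is mounted at the origin on a cart in front of the work surface, level with it; the furniture and walls round the work are solid. World frame = base frame: x ahead of the robot, y to its left, z up, the work surface at z = 0. Lengths are in m, angles in rad, forces in N, time in s.
With the tool pointing down it reaches from about 0.35 to 0.9 m from the base axis. Payload 8.1 kg.
Tool frame: the origin (TCP) lies at the very end of the fingers, on their centre line; the grasp point (between the pads) lies 19 mm behind it (arm.tcp_to_grasp is the distance from the TCP to the grasp point, in m); z points along the fingers, y is the line along which they close (so a half turn about z gives the same grasp; the last joint's range is limited). The gripper opens to 92 mm and grips with 3 to 60 N. Pads are 19 mm wide; open, the fingers measure 130 mm over their backs; the gripper's body (75 mm by 190 mm) begins 47 mm behind the grasp point.
Start: joints at [1.042, 0.434, 0.025, 1.573, -0.012, 1.134, -0.075], TCP at [0.258, -0.569, 0.227] pointing down, gripper open.
Joint ranges: [-2.62, 2.62], [-0.44, 2.09], [-1.27, 1.32], [0.08, 2.57], [-1.32, 4.46], [0.12, 2], [-2.74, 2.74]. Speed limits (rad/s): [2.22, 2.22, 3.01, 3.01, 3.14, 3.14, 3.14].

### API

Orientations are given as a rotation vector (axis times angle).
In Python, from cell import arm gives the robot as it stands.
- The arm moves only by the tool send_path, called after "Call:" in YAML: its name, and indented under it one key for each argument. Schema: {"type":"object","properties":{"deltas":{"type":"array","items":{"type":"object","properties":{"pos":{"type":"array","items":{"type":"number"},"minItems":3,"maxItems":3},"turn":{"type":"number"},"finger_gap":{"type":"number"}},"additionalProperties":false,"required":["finger_gap"]},"minItems":1,"maxItems":10},"force":{"type":"number"},"only":{"type":"string"},"quiet":{"type":"boolean"},"lines":{"type":"string"}},"required":["deltas"],"additionalProperties":false}. deltas is a list of rows, 1 to 10 of them, each an object with the fields pos (a list: dx, dy, dz in shares of the most that a row can go, 1 being 50 mm), turn (a turn about the tool's z in normalised numbers (1 is pi rad)), finger_gap (the opening from 0.0 (shut) to 1.0 (fully open)); a field left out counts as zero (the opening has to be given); each row shifts and turns the commanded pose from where the row before left it, along the tool's axes as they then stand; what a row does not reach is not made up. A row lasts 1/10 s, in which the tool goes at most 0.05 m and 0.15 rad, less where a joint would pass 70% of its speed; a pose out of reach is approached as far as the arm can. The fingers move at their own pace and stop on an object; force is the grip in N (left out, the last holds). Time passes only in rows, so rows that do not move let the fingers close. The tool returns the time, the measured TCP pose, the force, the opening and the grip force at its end. only (a regular expression) keeps the lines of the reply that match it, lines (a string "A,B") keeps lines A to B, and quiet returns only ok. Input that does not fit is refused with a message, and nothing moves.
- arm.observe(): the state, without advancing time (a new reading comes with each control period).
- arm.get_image(name): name is "scene" or "side" or "wrist"; returns a dict with "image" (400x640x3 uint8, blue, green, red), "fx", "fy", "cx", "cy" (pixels), "cam_to_world" (4x4, takes a point from camera to world coordinates); the wrist camera has in their place "mount" (4x4, takes a point from camera to tool coordinates, whose origin is the TCP and whose axes are the flange's). Camera axes: x right, y down, z forward; pixel columns grow to the right and rows downward; lengths in m; the calibration is good to about 2 mm. A picture is of the moment at which its call begins: read the wrist's pose just before it. There is no depth.
- arm.sign_off(): hands the job in; it is judged then, once.
The state is a dict: "clock": time; "joints": joint angles; "dq": joint speeds; "joint_efforts": joint torques, N m; "position": TCP position; "ee_rot": TCP orientation; "force": force on the tool from outside, world axes, zero at the start; "ft_torque": the same for the moment, N m; "width": opening from 0.0 (shut) to 1.0 (fully open); "gripper_force": force on a finger pad.
Only numpy, scipy, OpenCV 4.12 (cv2) and the standard library are available. Lean on these libraries where they do the work, as an engineer would, in place of code of your own. Each camera call takes 0.05 s, during which the arm holds its last target. There are 200 camera calls.

### The job

The batch for the chute that the sorter's yellow seesaw gate feeds at the start is complete. Press the gate's raised end down so that it rocks over its pivot and lies fully on its other side, then press the green feed stop down and keep it down until all three steel balls have rolled down the other chute into its bin, and let the stop spring up again. Only press with the fingertips: never touch the balls, pick nothing up, and leave the bins, tools and other things where they stand.

Things in the scene. Friction and masses are not known exactly. Their poses are not given: they have to be found in the camera images.
- sorter: The ball sorter: grey T-shaped base plate (270 mm along y, 225 mm along x, 8 mm thick) bolted to the bench. Origin on the bench directly below the middle of the gate's pivot; x points away from the robot along the feed track, y to the left, z up. Aluminium chutes lead left and right (y = +-91 to +-176 mm, at most 108 mm high) from under the gate's ends down into the bins.
- feed_mouth (a point): Middle of the floor at the lower end of the feed track, 18 mm behind the pivot, 126 mm above the bench. The track is a narrow aluminium channel (33 mm wide, 24 mm deep) on the sorter's centre line, x = 18 to 158 mm, sloping down 9 degrees towards the robot, top edges 147 to 170 mm high; its balls drop onto the middle of the gate.
- gate (a joint): Tilt (rad) of the yellow seesaw gate about the sorter's x axis. +0.24 = left (+y) end fully down on its solid rest, balls run left; -0.24 = right end fully down, balls run right. Its weight keeps it down on either side; once past level it falls fully over. About 1 N on a tab rocks it. It may lie either way at the start.
- pivot (a point): Middle of the gate's pivot, 105 mm above the bench. The gate is a channel 200 mm long (y) and 40 mm wide (x), front wall 46 mm above the pivot in the middle 90 mm. Its brass weight (30 mm diameter, 28 mm long) sits on a stem above the pivot, x = -24 to -56 mm, top 65 mm above the pivot.
- tab_left (a point): Middle of the top of the black ribbed rubber finger tab (40 mm along x, 32 mm along y) at the gate's left end, standing out from the gate's front (robot) side. Fixed to the gate, at x = -45, y = +82, z = +11.5 mm from the pivot when level; 97 mm above the bench when down, 136 mm when up. Free below; the gate's front lip (10 mm higher) begins 25 mm behind it.
- tab_right (a point): The same on the gate's right end (y = -82 mm).
- feed_stop (a joint): Travel of the feed stop, m: 0 = up (a steel blade stands 12 mm proud of the track's floor and holds the balls back), 0.016 = fully down (blade below the floor; the balls roll through by themselves; from 0.014 on they pass freely). A spring brings it up: 2 N at the start of the travel, 5.2 N fully down, then a solid stop.
- stop_head (a point): Middle of the top of the green mushroom head of the feed stop (30 mm diameter), on the right of the feed track, at x = 46, y = -46 mm in the sorter's frame, 165 mm above the bench when up. It moves straight down.
- bin_left: Loose blue open catch bin (110 mm along x, 100 mm along y, 48 mm high, 3 mm walls, rubber mat) at the end of the left chute. Origin under its middle, on the bench; its axes lie roughly along the sorter's.
- bin_right: The same at the end of the right chute.
- ball_1: Steel ball, 25 mm diameter, 64 g, number 1 from the front of the queue in the feed track. Its origin lies on its surface and turns as it rolls: use its centre.
- ball_2: Steel ball, 25 mm diameter, 64 g, number 2 from the front of the queue in the feed track. Its origin lies on its surface and turns as it rolls: use its centre.
- ball_3: Steel ball, 25 mm diameter, 64 g, number 3 from the front of the queue in the feed track. Its origin lies on its surface and turns as it rolls: use its centre.
- ball_1_center (a point): Centre of ball 1.
- ball_2_center (a point): Centre of ball 2.
- ball_3_center (a point): Centre of ball 3.
- tape_measure: Bystander: yellow tape measure, 62x78x36 mm, near the front left of the sorter. Origin under its middle.
- long_nose_pliers: Bystander: blue-handled long-nose pliers, 53x166x13 mm, lying in front of the sorter. Origin under its middle.
- relay_2: Bystander: blue relay, 34x24x32 mm, front right of the sorter. Origin under its middle.
- threadlock: Bystander: red bottle with white nozzle, 35x34x110 mm, standing behind the left chute. Origin under its middle.

How it is judged:
On the way, in this order (a step that is already met when the one before it is completed fails the run):
1. the gate lies fully over on the side opposite to its start, with the three balls still behind the stop (distance of tab_left from where it was at the start of the episode above 0.021 m and (value of joint gate above 0.2 rad or value of joint gate below -0.2 rad) and x of each of ball_1_center, ball_2_center, ball_3_center in the frame of sorter above 0.045 m), for 0.2 s.
2. the feed stop is pressed down (value of joint feed_stop above 0.012 m), for 0.2 s.
At the end, for the whole second after the job is handed in: The gate lies fully over (beyond 0.20 rad of 0.24) on the side opposite to its start, all three balls are at rest inside the bin on that side, and the feed stop is up again (within 3 mm) (distance of tab_left from where it was at the start of the episode above 0.021 m and (value of joint gate above 0.2 rad or value of joint gate below -0.2 rad) and ((value of joint gate above 0.2 rad and x of ball_1_center in the frame of bin_left between -0.05 and 0.05 m and y of ball_1_center in the frame of bin_left between -0.05 and 0.05 m and z of each of ball_1_center, ball_2_center, ball_3_center in the frame of bin_left below 0.045 m and linear speed of each of ball_1, ball_2, ball_3 below 0.06 m/s and x of ball_2_center in the frame of bin_left between -0.05 and 0.05 m and y of ball_2_center in the frame of bin_left between -0.05 and 0.05 m and x of ball_3_center in the frame of bin_left between -0.05 and 0.05 m and y of ball_3_center in the frame of bin_left between -0.05 and 0.05 m) or (value of joint gate below -0.2 rad and x of ball_1_center in the frame of bin_right between -0.05 and 0.05 m and y of ball_1_center in the frame of bin_right between -0.05 and 0.05 m and z of each of ball_1_center, ball_2_center, ball_3_center in the frame of bin_right below 0.045 m and linear speed of each of ball_1, ball_2, ball_3 below 0.06 m/s and x of ball_2_center in the frame of bin_right between -0.05 and 0.05 m and y of ball_2_center in the frame of bin_right between -0.05 and 0.05 m and x of ball_3_center in the frame of bin_right between -0.05 and 0.05 m and y of ball_3_center in the frame of bin_right between -0.05 and 0.05 m)) and value of joint feed_stop below 0.003 m); the robot touches nothing.
It fails at once if a ball was touched by the robot (contact force between any of the fingers, the arm and ball_1 above 0.3 N or contact force between any of the fingers, the arm and ball_2 above 0.3 N or contact force between any of the fingers, the arm and ball_3 above 0.3 N).
It fails at once if a bystander was moved by more than 15 mm (distance of any of tape_measure, long_nose_pliers, relay_2, threadlock from where it was at the start of the episode above 0.015 m).
It fails at once if a bin was moved by more than 20 mm (distance of any of bin_left, bin_right from where it was at the start of the episode above 0.02 m).
It also fails if it takes over 40 s, if anything falls off the work surface, if the arm or the gripper's body presses on something with over 40 N, if the wrist force passes 120 N, or if a joint passes its speed limit or range.

## Working session

There is one attempt and no reset: what is moved stays moved. The work goes in short steps, Python scripts to look and compute and a tool call to move; the robot and the scene stay as the last step left them, time stands still between calls to the robot, and variables do not carry over. Pictures are saved under pics/ and viewed, at most 10 in all, crops included, and the job is handed in when it is done.

```bash
ls; mkdir -p pics
```

Run:
```python
from cell import arm
import cv2
o=arm.observe();print(o['clock'],o['position'],o['ee_rot'],o['width'],o['force'])
for n in("scene","side"):
    r=arm.get_image(n);cv2.imwrite(f"pics/{n}0.png",r["image"]);print(n,r["fx"],r["fy"],r["cx"],r["cy"],r["cam_to_world"])
```

```text
cell.py
pics
0.0 [ 0.25788925 -0.56874413  0.22592156] [-3.06916141e+00 -6.63455344e-01  8.06964932e-04] 0.9979419078007536 [ 0.75800468 -0.56491523  0.28928691]
scene 454.9219135829964 454.9219135829964 329.2579788010098 194.68154508809076 [[-0.73890584 -0.43202092  0.51708422 -0.02448152]
 [-0.67374192  0.48451543 -0.55795754  0.80187989]
 [-0.00948595 -0.7606594  -0.64908188  0.83989337]
 [ 0.          0.          0.          1.        ]]
side 383.65798749219226 383.65798749219226 319.71166390814864 201.35691778387272 [[ 0.8393627  -0.32993032  0.43199101  0.16495497]
 [-0.54355132 -0.50255614  0.67230148 -0.35558147]
 [-0.00471291 -0.79911408 -0.60116094  0.63120103]
 [ 0.          0.          0.          1.        ]]
```

View pics/scene0.png

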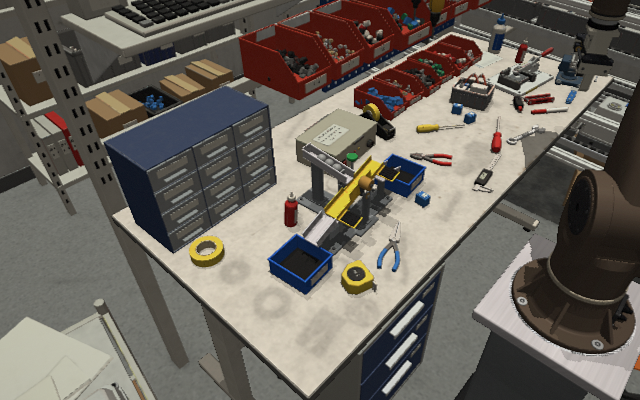

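View pics/side0.png

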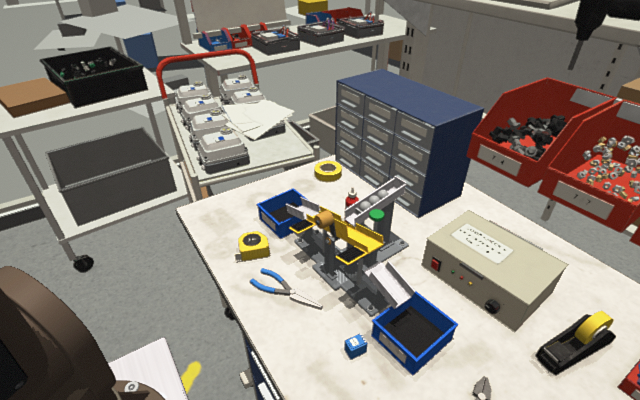

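The scene view shows the sorter around (350,190) with the left bin at (300,262) and the right bin at (405,175). The side view shows the brass weight at (323,218) and the green head at (377,215). I'll enlarge both.

Run:
```python
import cv2
a=cv2.imread("pics/scene0.png")[125:275,260:440];b=cv2.imread("pics/side0.png")[165:315,255:435]
cv2.imwrite("pics/c1.png",cv2.resize(a,(720,600),interpolation=cv2.INTER_CUBIC))
cv2.imwrite("pics/c2.png",cv2.resize(b,(720,600),interpolation=cv2.INTER_CUBIC))
```

```text
(no output)
```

View pics/c1.png

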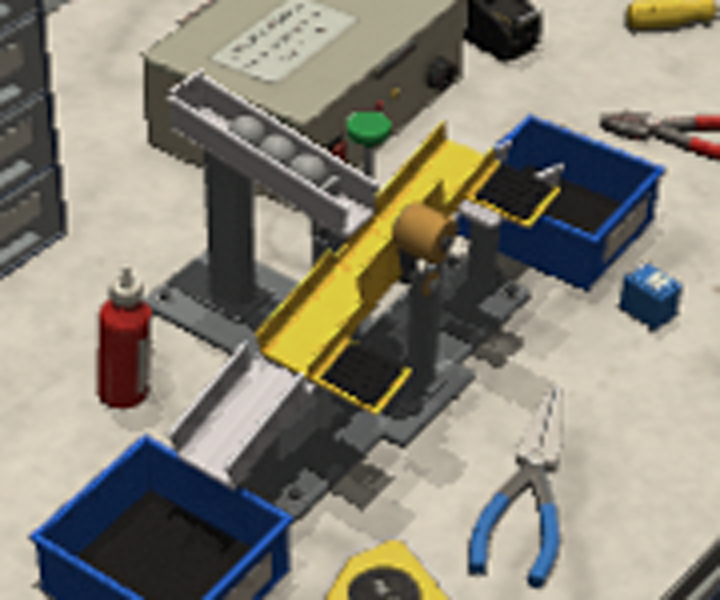

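View pics/c2.png

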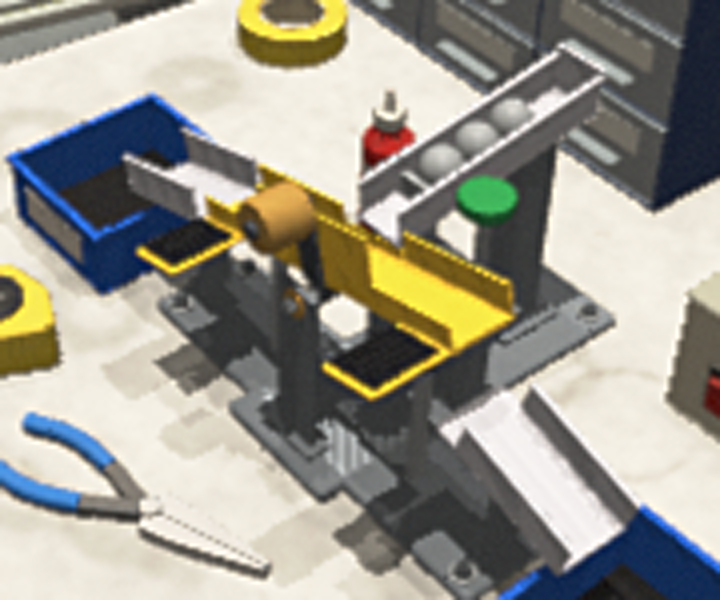

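The left end is down (left tab at c1 (361,374) / c2 (188,241)) and the right tab is raised (c1 (515,196) / c2 (383,357)). The green head is at c1 (369,126) / c2 (488,197), and three balls are held behind the stop. Next I'll fit the sorter's pose.

Create fit.py:
```python
from cell import arm
import numpy as np
from scipy.optimize import least_squares
from scipy.spatial.transform import Rotation as R
C={n:arm.get_image(n) for n in("scene","side")}
off={"scene":(260,125),"side":(255,165)}
def proj(c,p):
    T=np.linalg.inv(c["cam_to_world"]);q=T[:3,:3]@p+T[:3,3]
    return np.array([c["fx"]*q[0]/q[2]+c["cx"],c["fy"]*q[1]/q[2]+c["cy"]])
def tab(s,g):
    p=np.array([-.045,s*.082,.0115]);return R.from_euler('x',g).apply(p)+[0,0,.105]
P={"L":tab(1,.24),"R":tab(-1,.24),"H":np.array([.046,-.046,.165])}
px={"scene":{"L":(361,374),"R":(515,196),"H":(369,126)},"side":{"L":(188,241),"R":(383,357),"H":(488,197)}}
def w(v,p): return R.from_euler('z',v[2]).apply(p)+[v[0],v[1],0]
def res(v,cams=("scene","side")): return np.concatenate([proj(C[n],w(v,P[k]))-(np.array(px[n][k])/4+off[n]) for n in cams for k in P])
```

Run:
```python
from fit import *
for cams in(("scene","side"),("scene",),("side",)):
    s=least_squares(res,[.6,-.1,0],args=(cams,));print(cams,s.x.round(4),s.fun.round(1))
    if len(cams)==2:v=s.x
for k in P:print(k,w(v,P[k]).round(4))
print(P)
o=arm.observe();M=R.from_rotvec(o["ee_rot"]).as_matrix();print(o['position'],M.round(3),o['clock'])
```

```text
('scene', 'side') [0.5206 0.1205 0.1674] [  4.6 -11.7  -3.2   9.1  -3.6   1.2  -3.1 -12.3   3.3  13.6  -2.7  -4. ]
('scene',) [0.5171 0.1228 0.1299] [  3.7 -10.6  -1.9  10.8  -2.2   2. ]
('side',) [0.5215 0.1212 0.2157] [ -3.6 -11.4   5.8  12.7  -2.7  -5.3]
L [0.4634 0.1889 0.1357]
R [0.4899 0.0318 0.0967]
H [0.5736 0.0829 0.165 ]
{'L': array([-0.045     ,  0.07691613,  0.135662  ]), 'R': array([-0.045     , -0.08238329,  0.09667877]), 'H': array([ 0.046, -0.046,  0.165])}
[ 0.25798531 -0.56891323  0.22623902] [[ 0.911  0.413 -0.   ]
 [ 0.413 -0.911  0.001]
 [-0.    -0.001 -1.   ]] 0.2
```

```bash
sed -i 's/tab(1,.24)/tab(1,-.24)/;s/tab(-1,.24)/tab(-1,-.24)/' fit.py
```

Run:
```python
from fit import *
for cams in(("scene","side"),("scene",),("side",)):
    s=least_squares(res,[.6,-.1,0],args=(cams,));print(cams,s.x.round(4),s.fun.round(1))
    if len(cams)==2:v=s.x
for k in P:print(k,w(v,P[k]).round(4))
print('flipped R',w(v,tab(-1,.24)))
# pixel of the weight/balls check
o=arm.observe();M=R.from_rotvec(o["ee_rot"]).as_matrix();y=v[2]
for k in P:print(k,'tool delta',(M.T@(w(v,P[k])-o['position'])).round(4))
print('joints',o['joints'],o['clock'])
```

```text
('scene', 'side') [0.5216 0.114  0.0607] [ 0.2 -0.1 -0.  -1.   0.4 -0.4 -0.2 -0.6 -0.3 -0.3 -0.1 -0.2]
('scene',) [0.5209 0.1158 0.057 ] [-0.2  0.4 -0.1 -0.5  0.3  0. ]
('side',) [0.5213 0.113  0.0637] [-0.2 -0.2  0.1  0.1  0.1  0. ]
L [0.4717 0.1935 0.0967]
R [0.4814 0.0345 0.1357]
H [0.5703 0.0708 0.165 ]
flipped R [0.48169407 0.02900142 0.09667877]
L tool delta [ 0.5095 -0.6062  0.13  ]
R tool delta [ 0.4526 -0.4574  0.091 ]
H tool delta [ 0.5487 -0.4538  0.0616]
joints [ 1.04236914  0.43473223  0.02500429  1.57344544 -0.01156994  1.13394214
 -0.07510026] 0.3
```

Both cameras agree: the fit residuals are at most 1 px. The sorter is at (0.522, 0.114) with yaw 0.061. First I'll shut the gripper and turn it so the long side of its body lies along the sorter's x, which keeps it clear of the weight.

The manual's scale: shifts go in shares of 50 mm and turns go in shares of pi rad. Converting my numbers, -0.135 rad / 3.1416 = -0.043.

Call:
send_path:
  deltas:
    - {"turn": -0.043, "finger_gap": 0}
    - {"turn": -0.043, "finger_gap": 0}
    - {"turn": -0.043, "finger_gap": 0}
    - {"turn": -0.043, "finger_gap": 0}
    - {"turn": -0.043, "finger_gap": 0}
    - {"turn": -0.043, "finger_gap": 0}
    - {"turn": -0.043, "finger_gap": 0}
    - {"turn": -0.043, "finger_gap": 0}
    - {"turn": -0.0414, "finger_gap": 0}
    - {"finger_gap": 0}
  force: 10

```text
clock: 1.3
position: [0.2579, -0.5693, 0.2266]
ee_rot: [-2.146, -2.294, -0.0]
force: [-0.4, 0.7, 0.2]
width: 0.179
gripper_force: 0.0
```

Create go.py:
```python
import sys,numpy as np
from cell import arm
from scipy.spatial.transform import Rotation as R
S=R.from_euler('z',.0607)
def rep(*p):
    o=arm.observe();M=R.from_rotvec(o["ee_rot"]).as_matrix()
    for q in p:
        t=S.apply(q)+[.5216,.114,0];print(q,'tool delta',(M.T@(t-o["position"])).round(4))
    s=S.inv().apply(o["position"]-[.5216,.114,0])
    print('in sorter',s.round(4),'tool y angle',(np.arctan2(M[1,1],M[0,1])-.0607).round(3),'F',o["force"].round(2),'w',round(o["width"],3),'t',o["clock"],'M',M.round(2).tolist(),'j',np.round(o["joints"],2))
```

```bash
python3 -c "
from go import *
rep([-.05,-.087,.2],[.046,-.049,.2])"
```

```text
[-0.05, -0.087, 0.2] tool delta [0.5775 0.2581 0.0267]
[0.046, -0.049, 0.2] tool delta [0.6149 0.3543 0.0268]
in sorter [-0.3047 -0.666   0.2266] tool y angle 0.006 F [-0.44  0.7   0.23] w 0.179 t 1.3 M [[-0.07, 1.0, 0.0], [1.0, 0.07, 0.0], [0.0, 0.0, -1.0]] j [ 1.23  0.45 -0.24  1.56  0.12  1.15  1.02]
```

Scaled: 0.041 m is 0.82, 0.0184 m is 0.368.

Call:
send_path:
  deltas:
    - {"pos": [0.82, 0.368, 0], "finger_gap": 0}
    - {"pos": [0.82, 0.368, 0], "finger_gap": 0}
    - {"pos": [0.82, 0.368, 0], "finger_gap": 0}
    - {"pos": [0.82, 0.368, 0], "finger_gap": 0}
    - {"pos": [0.82, 0.368, 0], "finger_gap": 0}
    - {"pos": [0.82, 0.368, 0], "finger_gap": 0}
    - {"pos": [0.82, 0.368, 0], "finger_gap": 0}
    - {"pos": [0.82, 0.368, 0], "finger_gap": 0}
    - {"pos": [0.82, 0.368, 0], "finger_gap": 0}
    - {"pos": [0.82, 0.368, 0], "finger_gap": 0}
  quiet: true

```text
ok
```

Call:
send_path:
  deltas:
    - {"pos": [0.82, 0.368, 0], "finger_gap": 0}
    - {"pos": [0.82, 0.368, 0], "finger_gap": 0}
    - {"pos": [0.82, 0.368, 0], "finger_gap": 0}
    - {"pos": [0.82, 0.368, 0], "finger_gap": 0}
    - {"finger_gap": 0}

```text
clock: 2.8
position: [0.4794, 0.0271, 0.2273]
ee_rot: [-2.143, -2.296, -0.007]
force: [0.9, -0.5, 0.5]
width: 0.006
gripper_force: 0.0
```

```bash
python3 -c "
from go import *
rep([-.05,-.087,.15])
import cv2
a=arm.get_image('side')['image'][100:300,220:460];cv2.imwrite('pics/s1.png',cv2.resize(a,(720,600),interpolation=cv2.INTER_CUBIC))"
```

```text
[-0.05, -0.087, 0.15] tool delta [-0.0031 -0.0028  0.0773]
in sorter [-0.0474 -0.0841  0.2273] tool y angle 0.008 F [ 0.93 -0.54  0.52] w 0.006 t 2.8 M [[-0.07, 1.0, 0.0], [1.0, 0.07, 0.0], [0.0, 0.0, -1.0]] j [ 0.34  0.26 -0.61  1.88  0.17  1.05 -0.27]
```

View pics/s1.png

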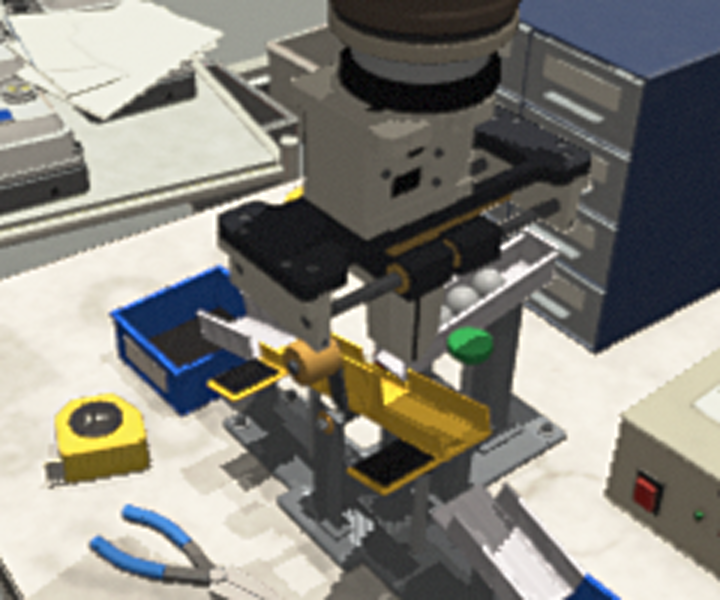

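The gripper is above the right tab, but the image seems to show two finger-like parts well apart, at about (290,310) and (410,320), although the width reads shut. I'll check this by projecting the TCP and looking at the wrist view.

```bash
python3 -c "
from fit import *
import cv2
o=arm.observe();print(o['width'],o['position'])
M=R.from_rotvec(o['ee_rot'])
for d in([0,0,0],[0,.019,0],[0,-.019,0],[0,.046,0],[0,-.046,0],[0,0,-.066],[0,.095,-.066],[0,-.095,-.066]):
  print(d,((proj(C['side'],o['position']+M.apply(d))-[220,100])*3).round())
a=arm.get_image('wrist')['image'];b=C['scene']['image'][80:230,260:460]
cv2.imwrite('pics/w1.png',np.hstack([cv2.resize(a,(480,300)),cv2.resize(b,(320,240))[:,:] if 0 else cv2.copyMakeBorder(cv2.resize(b,(320,240)),0,60,0,0,0)]))"
```

```text
0.0035073652240112676 [0.47774311 0.01992736 0.22653069]
[0, 0, 0] [409. 361.]
[0, 0.019, 0] [435. 348.]
[0, -0.019, 0] [383. 375.]
[0, 0.046, 0] [471. 330.]
[0, -0.046, 0] [343. 395.]
[0, 0, -0.066] [416. 263.]
[0, 0.095, -0.066] [546. 204.]
[0, -0.095, -0.066] [265. 331.]
```

View pics/w1.png

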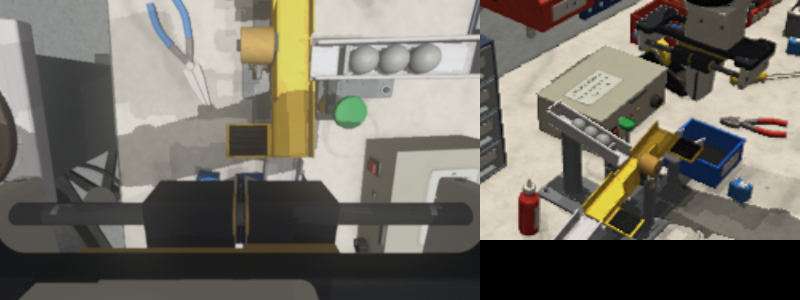

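The fingers are shut, with the thin split at (240,210) in the wrist view. The outer parts are the body's brackets, which sit where the model puts them. I'll re-read the settled pose.

Scaled: 0.02 m is 0.4.

Call:
send_path:
  deltas:
    - {"pos": [0, 0, 0.4], "finger_gap": 0}
    - {"finger_gap": 0}
    - {"finger_gap": 0}
  quiet: true

```text
ok
```

```bash
python3 -c "
from go import *
rep([-.05,-.087,.15])"
```

```text
[-0.05, -0.087, 0.15] tool delta [ 0.0051 -0.0002  0.0568]
in sorter [-0.0498 -0.0921  0.2068] tool y angle 0.002 F [-0.39 -0.82  0.3 ] w 0.005 t 3.3 M [[-0.06, 1.0, -0.0], [1.0, 0.06, -0.0], [-0.0, -0.0, -1.0]] j [ 0.34  0.28 -0.6   1.91  0.19  1.01 -0.28]
```

Scaled: 0.02 m is 0.4, 0.015 m is 0.3.

Call:
send_path:
  deltas:
    - {"pos": [0.1, 0, 0.4], "finger_gap": 0}
    - {"pos": [0, 0, 0.4], "finger_gap": 0}
    - {"pos": [0, 0, 0.3], "finger_gap": 0}
    - {"pos": [0, 0, 0.2], "finger_gap": 0}
    - {"pos": [0, 0, 0.2], "finger_gap": 0}
    - {"pos": [0, 0, 0.2], "finger_gap": 0}
    - {"pos": [0, 0, 0.2], "finger_gap": 0}
    - {"pos": [0, 0, 0.1], "finger_gap": 0}
    - {"finger_gap": 0}
    - {"finger_gap": 0}

```text
clock: 4.3
position: [0.4777, 0.0254, 0.1068]
ee_rot: [2.148, 2.293, 0.0]
force: [-0.6, 0.8, -0.1]
width: 0.008
gripper_force: 0.0
```

```bash
python3 -c "
from go import *
rep([-.05,-.087,.107])"
```

```text
[-0.05, -0.087, 0.107] tool delta [-0.0012 -0.0008 -0.0002]
in sorter [-0.0492 -0.0858  0.1068] tool y angle 0.004 F [-0.6   0.8  -0.12] w 0.008 t 4.3 M [[-0.07, 1.0, 0.0], [1.0, 0.07, 0.0], [0.0, 0.0, -1.0]] j [ 0.27  0.41 -0.56  2.03  0.3   0.78 -0.4 ]
```

Scaled: -0.03 m is -0.6, -0.02 m is -0.4.

Call:
send_path:
  deltas:
    - {"pos": [0, 0, -0.4], "finger_gap": 0}
    - {"pos": [0, 0, -0.6], "finger_gap": 0}
    - {"pos": [0, 0, -0.6], "finger_gap": 0}
    - {"pos": [0, 0, -0.4], "finger_gap": 0}
    - {"finger_gap": 0}
    - {"finger_gap": 0}
  quiet: true

```text
ok
```

```bash
python3 -c "
from go import *
rep([.046,-.049,.175],[.046,-.049,.147])
import cv2
a=arm.get_image('side')['image'][165:315,255:435];b=arm.get_image('scene')['image'][125:275,260:440]
cv2.imwrite('pics/s2.png',np.hstack([cv2.resize(x,(400,333),interpolation=cv2.INTER_CUBIC) for x in(a,b)]))"
```

```text
[0.046, -0.049, 0.175] tool delta [0.0366 0.0952 0.0322]
[0.046, -0.049, 0.147] tool delta [0.0366 0.0951 0.0602]
in sorter [-0.0491 -0.086   0.2071] tool y angle 0.004 F [-0.64  0.27 -0.09] w 0.002 t 4.9 M [[-0.06, 1.0, 0.0], [1.0, 0.06, -0.0], [-0.0, 0.0, -1.0]] j [ 0.33  0.28 -0.61  1.91  0.19  1.01 -0.29]
```

View pics/s2.png

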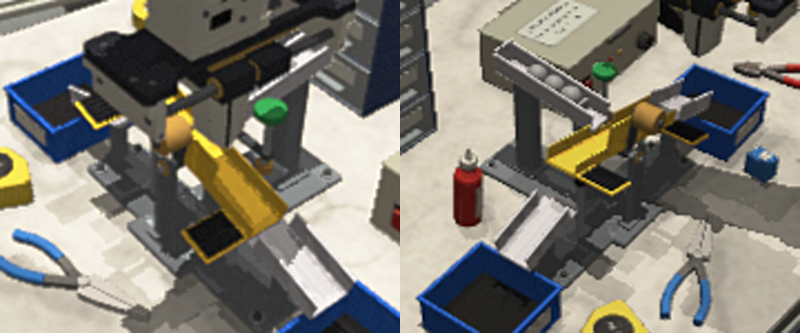

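The gate now lies over to the right: the right tab is down at (215,235) in the side half, and the three balls are still held. Next is the feed stop.

Scaled: 0.032 m is 0.64, 0.031 m is 0.62.

Call:
send_path:
  deltas:
    - {"pos": [0.26, 0.64, 0], "finger_gap": 0}
    - {"pos": [0.26, 0.64, 0], "finger_gap": 0}
    - {"pos": [0.212, 0.62, 0], "finger_gap": 0}
    - {"pos": [0, 0, 0.3], "finger_gap": 0}
    - {"pos": [0, 0, 0.3], "finger_gap": 0}
    - {"finger_gap": 0}
    - {"finger_gap": 0}
  quiet: true

```text
ok
```

```bash
python3 -c "
from go import *
rep([.046,-.049,.147])"
```

```text
[0.046, -0.049, 0.147] tool delta [-0.0001  0.001   0.029 ]
in sorter [ 0.045  -0.0489  0.1761] tool y angle 0.004 F [-0.32 -0.24  0.64] w 0.001 t 5.7 M [[-0.07, 1.0, -0.0], [1.0, 0.07, -0.0], [-0.0, -0.0, -1.0]] j [ 0.2   0.47 -0.57  1.73  0.29  1.03 -0.41]
```

Scaled: 0.008 m is 0.16, 0.007 m is 0.14.

Call:
send_path:
  deltas:
    - {"pos": [0, 0, 0.16], "finger_gap": 0}
    - {"pos": [0, 0, 0.16], "finger_gap": 0}
    - {"pos": [0, 0, 0.14], "finger_gap": 0}
    - {"pos": [0, 0, 0.08], "finger_gap": 0}
    - {"finger_gap": 0}
    - {"finger_gap": 0}

```text
clock: 6.3
position: [0.5706, 0.068, 0.15]
ee_rot: [2.148, 2.292, 0.001]
force: [1.5, -0.2, 4.4]
width: 0.005
gripper_force: 2.2
```

```bash
python3 -c "
from go import *
rep([.046,-.049,.147])"
```

```text
[0.046, -0.049, 0.147] tool delta [-0.0002 -0.0001  0.003 ]
in sorter [ 0.0461 -0.0488  0.15  ] tool y angle 0.004 F [ 1.54 -0.2   4.4 ] w 0.005 t 6.3 M [[-0.06, 1.0, 0.0], [1.0, 0.06, 0.0], [0.0, 0.0, -1.0]] j [ 0.19  0.49 -0.56  1.76  0.31  0.98 -0.43]
```

Scaled: 0.003 m is 0.06, 0.001 m is 0.02.

Call:
send_path:
  deltas:
    - {"pos": [0, 0, 0.06], "finger_gap": 0}
    - {"pos": [0, 0, 0.02], "finger_gap": 0}
    - {"finger_gap": 0}
    - {"finger_gap": 0}
    - {"finger_gap": 0}
    - {"finger_gap": 0}
    - {"finger_gap": 0}
    - {"finger_gap": 0}
    - {"finger_gap": 0}
    - {"finger_gap": 0}
  only: "pos|force"

```text
position: [0.571, 0.068, 0.1488]
force: [-6.7, -3.1, 30.3]
gripper_force: 15.5
```

Call:
send_path:
  deltas:
    - {"finger_gap": 0}
    - {"finger_gap": 0}
    - {"finger_gap": 0}
    - {"finger_gap": 0}
    - {"finger_gap": 0}
    - {"finger_gap": 0}
    - {"finger_gap": 0}
    - {"finger_gap": 0}
    - {"finger_gap": 0}
    - {"finger_gap": 0}

```text
clock: 8.3
position: [0.5709, 0.068, 0.1488]
ee_rot: [2.146, 2.29, 0.003]
force: [-7.1, -3.0, 30.2]
width: 0.008
gripper_force: 15.5
```

```bash
python3 -c "
from go import *
import cv2
a=arm.get_image('side')['image'][165:375,275:475];b=arm.get_image('scene')['image'][115:265,260:440]
cv2.imwrite('pics/s3.png',np.hstack([cv2.resize(x,(400,400),interpolation=cv2.INTER_CUBIC) for x in(a,b)]))"
```

```text
(no output)
```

View pics/s3.png

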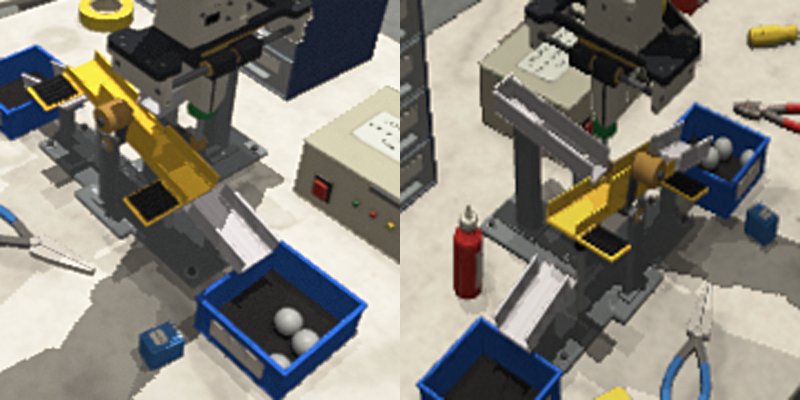

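All three balls are in the right bin, at (288,320), (304,342) and (280,362) in the side half, and the track is empty. I'll release the stop and let everything settle.

Scaled: -0.03 m is -0.6, -0.02 m is -0.4.

Call:
send_path:
  deltas:
    - {"pos": [0, 0, -0.2], "finger_gap": 0}
    - {"pos": [0, 0, -0.4], "finger_gap": 0}
    - {"pos": [0, 0, -0.6], "finger_gap": 0}
    - {"pos": [0, 0, -0.6], "finger_gap": 0}
    - {"finger_gap": 0}
    - {"finger_gap": 0}
    - {"finger_gap": 0}
    - {"finger_gap": 0}
    - {"finger_gap": 0}
    - {"finger_gap": 0}

```text
clock: 9.4
position: [0.5698, 0.0679, 0.2351]
ee_rot: [-2.148, -2.292, 0.001]
force: [0.1, 0.8, 0.5]
width: 0.005
gripper_force: 0.0
```

Call:
send_path:
  deltas:
    - {"finger_gap": 0}
    - {"finger_gap": 0}
    - {"finger_gap": 0}
    - {"finger_gap": 0}
    - {"finger_gap": 0}
    - {"finger_gap": 0}
    - {"finger_gap": 0}
    - {"finger_gap": 0}
    - {"finger_gap": 0}
    - {"finger_gap": 0}
  quiet: true

```text
ok
```

```bash
python3 -c "
from go import *
import cv2
a=arm.get_image('side')['image'][165:375,275:475];b=arm.get_image('scene')['image'][115:265,260:440]
cv2.imwrite('pics/s4.png',np.hstack([cv2.resize(x,(400,400),interpolation=cv2.INTER_CUBIC) for x in(a,b)]))"
```

```text
(no output)
```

View pics/s4.png

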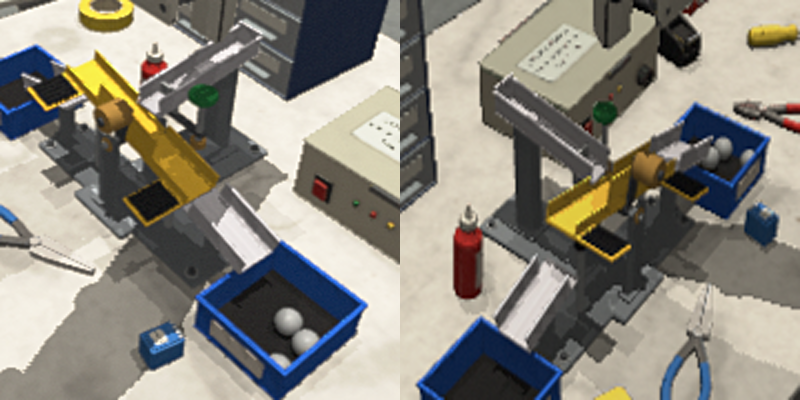

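The balls have not moved since the last picture. The stop head is up at (204,97) in the side half, the gate lies right, and the arm is clear of everything.

```bash
python3 -c "
from cell import arm
print(arm.sign_off())"
```

```text
the job is handed in; nothing more can be done
None
```

I rocked the gate over to the right, held the feed stop down until all three balls were in the right bin, let it spring up again, and handed the job in at about 10.5 s; no verdict was returned.

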